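# Load the parts dryer and open its air valve

### The arm

A 7-joint arm with a two-finger parallel gripper is mounted at the origin on the work surface. World frame = base frame: x ahead of the robot, y to its left, z up, the work surface at z = 0. Lengths are in m, angles in rad, forces in N, time in s.
With the tool pointing down it reaches from about 0.4 to 0.85 m from the base axis. Payload 10.4 kg.
Tool frame: the origin (TCP) lies at the very end of the fingers, on their centre line; the grasp point (between the pads) lies 19 mm behind it; z points along the fingers, y is the line along which they close (so a half turn about z gives the same grasp; the last joint's range is limited). The gripper opens to 87 mm and grips with 3 to 60 N. Pads are 19 mm wide; open, the fingers measure 117 mm over their backs; the gripper's body (75 mm by 190 mm) begins 51 mm behind the grasp point.
Start: joints at [-1.31, 0.332, -0.065, 1.46, 0.022, 1.35, -0.088], TCP at [0.175, 0.6, 0.223] pointing down, gripper open.
Joint ranges: [-2.6, 2.6], [-0.5, 2.12], [-1.47, 1.34], [0.16, 2.42], [-1.27, 4.41], [0.06, 2.06], [-2.6, 2.6]. Speed limits (rad/s): [2.22, 2.22, 2.79, 2.79, 3.14, 3.14, 3.14].

### API

Orientations are given as a unit quaternion [x, y, z, w].
In Python, from bench import * gives the robot as it stands.
- The arm moves only by the tool carry_out, never from a script. Its argument "deltas" is a list of rows, each an object with "hand": the finger opening in mm, from 0 to 87; "dp": the shift along the tool's x, y, z each as a share of 250 mm, from -1 to 1, a list of three; "spin": the turn about the tool's z as a share of pi rad, from -1 to 1. In form: [{"hand": hand, "dp": [dx, dy, dz], "spin": spin}, ...]. A call has 1 to 20 rows; each row is the pose to reach, as a shift and turn from the pose commanded when the call began, along the tool's axes at that moment, turning the shorter way round; what a row does not reach only later rows make up. A row lasts 1/10 s, in which the tool goes at most 50 mm and 8.59 degrees, less where a joint would pass 70% of its speed; a pose out of reach is approached as far as the arm can. A call with a number of a shift or a turn outside -1 to 1 is refused whole. A call with a gripper value outside its range is refused whole. The fingers move at their own pace and stop on an object; "force" is the grip in N (left out, the last holds). Time passes only in rows, so rows that repeat a pose let the fingers close. It gives the time, the measured TCP pose, the force, the opening and the grip force at its end, in the units of the state.
- read_state(): the state, without advancing time (a new reading comes with each control period).
- camera(name): name is "scene" or "top"; returns the picture (384x512x3 uint8, red, green, blue); there is no depth.
- get_calibration(name): a dict with "fx", "fy", "cx", "cy" (pixels), "R" (3x3) and "t" (3): a world point X has camera coordinates R X + t. Camera axes: x right, y down, z forward; pixel columns grow to the right and rows downward; lengths in m; the calibration is good to about 2 mm. A picture is of the moment at which its call begins. get_calibration takes no time and is no camera call.
- close_job(): hands the job in; it is judged then, once.
The state is a dict: "time": time; "joint_positions": joint angles; "joint_vel": joint speeds; "joint_torque": joint torques, N m; "ee_pos": TCP position; "eef_rot": TCP orientation; "ft_force": force on the tool from outside, world axes, zero at the start; "torque": the same for the moment, N m; "width": finger opening in m; "grip_force": force on a finger pad.
Only numpy, scipy, OpenCV 4.12 (cv2) and the standard library are available. Lean on these libraries where they do the work, as an engineer would, in place of code of your own. Each camera call takes 0.05 s, during which the arm holds its last target. There are 200 camera calls.

### The job

Load the last tin for drying and turn on the air. Stand the loose aluminium parts tin upright in the gap in the row on the drying box, in line with the other two tins and midway between them, and let go of it; only then swing the lever of the air valve its quarter turn to fully open, against its stop, in line with the pipe. Leave the other two tins and the other things on the bench where they are.

Things in the scene. Friction and masses are not known exactly. Their poses are not given: they have to be found in the camera images.
- tin: The loose tin, standing on the bench left or right of the drying box: a round lidded aluminium parts tin, 43 mm across (lid 45 mm, from 29 mm up), 42 mm tall, about 90 g; origin at the centre of its underside, z up.
- tin_left: Tin already standing on the drying box, left (+y) of the gap: a round lidded aluminium parts tin, 43 mm across (lid 45 mm, from 29 mm up), 42 mm tall, about 90 g; origin at the centre of its underside, z up.
- tin_right: Tin already standing on the drying box, right (-y) of the gap: a round lidded aluminium parts tin, 43 mm across (lid 45 mm, from 29 mm up), 42 mm tall, about 90 g; origin at the centre of its underside, z up.
- dryer: Grey drying box fixed to the bench, 110 (x) by 220 (y) by 60 mm tall, flat top; origin at the centre of its underside. Three places along its y, 66 mm apart, are marked by dark round patches; the middle one is empty. From its -y end a copper pipe (21 mm thick, axis 45 mm up) runs out 155 mm along -y through a brass ball valve 195 mm from the box centre, then down into the bench.
- gap (a point): Centre of the empty middle place, on the top face of the drying box (60 mm above the bench); axes as the drying box.
- valve_axis (a point): Point on the vertical turning axis of the valve lever, at the mid-height of the lever, 95 mm above the bench; axes as the drying box (the pipe runs along y).
- lever_grip (a point): Point to grip on the lever's grey sleeve, 65 mm from the turning axis, at its mid-height. The sleeve is 16 mm wide, 14 mm tall and reaches from 28 to 92 mm from the axis; the thinner steel bar reaches over the axis. x of this frame points along the lever towards the axis, z up.
- valve (a joint): Lever angle in rad: 0 closed (lever square to the pipe, pointing along the drying box's -x), growing anticlockwise seen from above to 1.571 fully open at its stop (lever in line with the pipe, pointing along -y, away from the box). Stiff (0.15 N m), stays where left.
- loupe: Black eyepiece loupe, 38 mm across, 28 mm tall, standing on the bench; origin at its underside. To be left alone.
- oil: Small amber oil bottle with black cap, 32 mm across, 70 mm tall, behind the drying box; origin at its underside. To be left alone.
- crystal_box: Clear plastic box 65 by 50 by 22 mm in front of the drying box; origin at its underside. To be left alone.
- holder: Brass movement holder disc, 52 mm across, 20 mm tall, in front of the valve; origin at its underside. To be left alone.
- screwdriver: Screwdriver 150 mm long with a dark handle, lying on the bench to the robot's left, out of the way. To be left alone.

How it is judged:
On the way, in this order (a step that is already met when the one before it is completed fails the run):
1. The loose tin stands released in the gap, upright, while the valve is still closed (horizontal distance between tin and gap below 0.012 m and z of tin in the frame of gap between -0.006 and 0.006 m and angle between tin's own z axis and vertical below 0.12 rad and contact force between tin and the fingers below 0.1 N and linear speed of tin below 0.02 m/s and value of joint valve below 0.4 rad), for 0.2 s.
2. The valve lever is turned to fully open (value of joint valve above 1.48 rad), for 0.2 s.
At the end, for the whole second after the job is handed in: The tin stands at rest, released and upright (within 0.12 rad) on top of the drying box, its centre within 12 mm of the middle of the gap; the other two tins are upright; the valve stands at 1.48 rad or more (fully open is 1.571) (horizontal distance between tin and gap below 0.012 m and z of tin in the frame of gap between -0.006 and 0.006 m and angle between each of tin, tin_left, tin_right's own z axis and vertical below 0.12 rad and contact force between tin and the fingers below 0.1 N and linear speed of tin below 0.02 m/s and value of joint valve above 1.48 rad); the robot touches nothing.
It fails at once if The valve is opened past 0.6 rad while the tin is not yet in the gap (value of joint valve above 0.6 rad and distance between tin and gap above 0.03 m).
It fails at once if A tin of the row is shifted by more than 15 mm (distance of any of tin_left, tin_right from where it was at the start of the episode above 0.015 m).
It fails at once if The loupe, oil bottle, clear box, brass holder or screwdriver is moved by more than 30 mm (distance of any of loupe, oil, crystal_box, holder, screwdriver from where it was at the start of the episode above 0.03 m).
It also fails if it takes over 56 s, if anything falls off the work surface, if the arm or the gripper's body presses on something with over 40 N, if the wrist force passes 120 N, or if a joint passes its speed limit or range.

## Working session

There is one attempt and no reset: what is moved stays moved. The work goes in short steps, Python scripts to look and compute and a tool call to move; the robot and the scene stay as the last step left them, time stands still between calls to the robot, and variables do not carry over. Pictures are saved under pics/ and viewed, at most 10 in all, crops included, and the job is handed in when it is done.

Besides the shell and the picture viewer there is one more tool, called after "Request:" as name(argument=value, ...), one argument or row to a line, values as JSON. carry_out: Moves the arm, as the interface text tells. Its arguments: {"type":"object","properties":{"deltas":{"type":"array","items":{"type":"object","properties":{"hand":{"type":"number"},"dp":{"type":"array","items":{"type":"number","minimum":-1,"maximum":1}},"spin":{"type":"number","minimum":-1,"maximum":1}}}},"force":{"type":"number"}},"required":["deltas"]}

```bash
mkdir -p pics
python3 - <<'E'
from bench import *
import cv2
for n in("scene","top"):
    im=camera(n); cv2.imwrite(f"pics/{n}0.png",im[:,:,::-1]); c=get_calibration(n); print(n,c)
s=read_state(); print(s["time"],s["ee_pos"],s["eef_rot"],s["width"])
E
```

```text
scene {'fx': 384.9782908238571, 'fy': 384.9782908238571, 'cx': 257.9201749520612, 'cy': 196.1986044965715, 'R': array([[-0.51776486,  0.85516505, -0.0247444 ],
       [ 0.50149516,  0.27994643, -0.81861627],
       [-0.69312492, -0.43625994, -0.57380756]]), 't': array([ 0.27715259, -0.21308715,  1.5398157 ])}
top {'fx': 351.46562012926734, 'fy': 351.46562012926734, 'cx': 255.88769084123228, 'cy': 193.01677174649427, 'R': array([[ 0.02592993, -0.99947414,  0.01946999],
       [-0.99059396, -0.02830745, -0.13387417],
       [ 0.13435491, -0.01581551, -0.99080706]]), 't': array([0.00609764, 0.56166137, 1.02207697])}
0.1 [0.17488189 0.5996692  0.22184626] [ 1.41392981e-01  9.89953341e-01 -6.34132087e-04 -7.44599558e-05] 0.08734202164364692
```

View pics/top0.png

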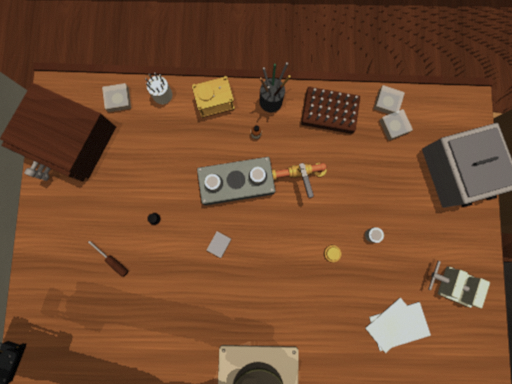

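View pics/scene0.png

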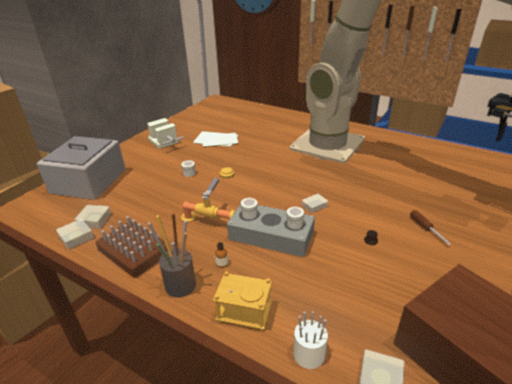

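The top picture shows the row tins at about (213,182) and (258,175), the empty patch at (236,180), the loose tin at (375,235) and the lever running from (302,170) to (309,196). In the scene view the loose tin is at (188,168), the row tins at (249,208) and (295,217), and the lever tip at (212,184).

```bash
cat > h.py <<'E'
from bench import *
import numpy as np, cv2
def ray(n,p,z):
    c=get_calibration(n); R=np.array(c["R"]); t=np.array(c["t"])
    d=R.T@np.array([(p[0]-c["cx"])/c["fx"],(p[1]-c["cy"])/c["fy"],1]); o=-R.T@t
    return o+d*(z-o[2])/d[2]
def proj(n,X):
    c=get_calibration(n); q=np.array(c["R"])@X+np.array(c["t"])
    return np.array([c["fx"]*q[0]/q[2]+c["cx"],c["fy"]*q[1]/q[2]+c["cy"]])
def blobs(im,mask,roi,amin=15):
    x0,y0,x1,y1=roi; m=np.zeros(mask.shape,np.uint8); m[y0:y1,x0:x1]=mask[y0:y1,x0:x1]
    n,l,s,c=cv2.connectedComponentsWithStats(m)
    return [(c[i].round(1),s[i].tolist()) for i in range(1,n) if s[i][4]>=amin]
E
python3 - <<'E'
from h import *
im=cv2.cvtColor(cv2.imread("pics/top0.png"),cv2.COLOR_BGR2RGB); hsv=cv2.cvtColor(im,cv2.COLOR_RGB2HSV)
w=((hsv[...,1]<60)&(hsv[...,2]>140)).astype(np.uint8)
for r,z in(((195,155,280,205),.102),((360,220,390,250),.042)):
    for c,s in blobs(im,w,r): print("tin",c,s,ray("top",c,z).round(4))
g=((hsv[...,1]<70)&(hsv[...,2]>70)).astype(np.uint8)
for c,s in blobs(im,g,(290,155,325,205)): print("lever",c,s)
d=((hsv[...,2]<75)).astype(np.uint8)
for c,s in blobs(im,d,(222,165,250,195)): print("gap",c,s,ray("top",c,.06).round(4))
a=cv2.resize(im[145:215,190:340],None,fx=5,fy=5,interpolation=cv2.INTER_CUBIC)
si=cv2.cvtColor(cv2.imread("pics/scene0.png"),cv2.COLOR_BGR2RGB)
b=cv2.resize(si[150:200,170:320],None,fx=5,fy=5,interpolation=cv2.INTER_CUBIC)[:250]
cv2.imwrite("pics/c1.png",np.vstack([a,b[:,:750]])[:600,:,::-1])
for n in("scene",):
    hs=cv2.cvtColor(si,cv2.COLOR_RGB2HSV); w=((hs[...,1]<60)&(hs[...,2]>140)).astype(np.uint8)
    for c,s in blobs(si,w,(178,155,200,182))+blobs(si,w,(235,190,310,235)): print("scene",c,s)
E
```

```text
tin [257.3 173.5] [250, 166, 16, 16, 203] [0.6088 0.0199 0.102 ]
tin [211.7 181. ] [204, 173, 16, 17, 202] [0.5834 0.1486 0.102 ]
tin [375.9 234.7] [369, 228, 15, 15, 180] [ 0.4458 -0.3388  0.042 ]
lever [305.9 180.3] [300, 163, 13, 35, 172]
gap [235.6 179.4] [227, 171, 18, 17, 227] [0.5973 0.0829 0.06  ]
scene [187.5 167.3] [182, 161, 12, 15, 128]
scene [306.9 201.5] [303, 197, 7, 11, 44]
scene [269.7 218.3] [235, 198, 75, 37, 1289]
scene [294.4 224. ] [288, 221, 13, 7, 77]
```

View pics/c1.png

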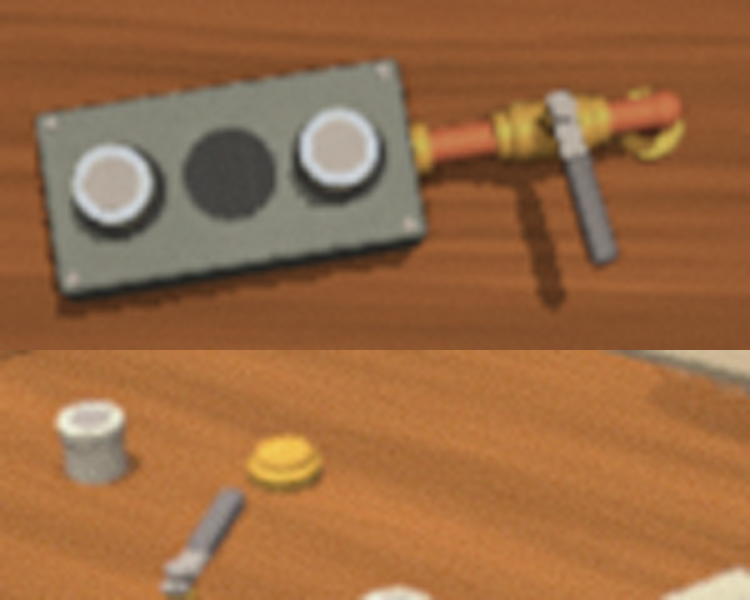

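The crop shows the dark patch at (235.6,179.4) and the lever from the hub at about (303,167) to its tip at (310.6,197.4). The valve is still closed.

```bash
cat >> h.py <<'E'
G=np.array([.5967,.0836]); yaw=np.arctan2(.0254,.1287); ux=np.array([np.cos(yaw),np.sin(yaw)]); uy=np.array([-ux[1],ux[0]])
V=G-.195*uy; LG=V-.065*ux; T=np.array([.4458,-.3388])
from scipy.spatial.transform import Rotation as Ro
def go(p,q,pos,ydeg=None):
    R=Ro.from_quat(q).as_matrix(); y0=np.degrees(np.arctan2(R[1,1],R[0,1]))
    d=R.T@(np.array(pos)-p)/.25
    s=0 if ydeg is None else -((ydeg-y0+180)%360-180)/180
    return d.round(4),round(s,4),round(y0,2)
E
python3 - <<'E'
from h import *
print("V",V,"LG",LG,"yaw",np.degrees(yaw))
print("lever tip pred",V-.092*ux,"meas",ray("top",(310.6,197.4),.095), "hub px",proj("top",[*V,.095]),proj("scene",[*V,.095]),"tip scene",proj("scene",[*(V-.092*ux),.095]))
print("tin scene",proj("scene",[*T,.021]),"gap",proj("scene",[*G,.06]))
print("holder",ray("top",(333,254),.02))
s=read_state();p,q=np.array(s["ee_pos"]),s["eef_rot"]
for w in((.36,.47,.25),(.40,.35,.25),(.5,.15,.25),(.55,-.1,.25),(.446,-.339,.2)): print(w,go(p,q,w,11.2))
E
```

```text
V [ 0.63445656 -0.10770981] LG [ 0.57068662 -0.12029533] yaw 11.16431636479632
lever tip pred [ 0.54419757 -0.12552316] meas [ 0.54535805 -0.13417172  0.095     ] hub px [301.61817747 166.52549165] [206.54193203 195.2007686 ] tip scene [220.07759592 178.6249789 ]
tin scene [189.20639326 167.5888481 ] gap [271.85877656 218.24737333]
holder [ 0.38523574 -0.21563953  0.02      ]
(0.36, 0.47, 0.25) (array([-0.8561, -0.2908, -0.1122]), np.float64(0.3475), np.float64(73.74))
(0.4, 0.35, 0.25) (array([-1.144 , -0.7068, -0.1117]), np.float64(0.3475), np.float64(73.74))
(0.5, 0.15, 0.25) (array([-1.752 , -1.3628, -0.1108]), np.float64(0.3475), np.float64(73.74))
(0.55, -0.1, 0.25) (array([-2.224 , -2.2669, -0.1097]), np.float64(0.3475), np.float64(73.74))
(0.446, -0.339, 0.2) (array([-2.0922, -3.3008,  0.0917]), np.float64(0.3475), np.float64(73.74))
```

Request:
carry_out(
  deltas=[
    {"hand": 87,"dp": [-0.2,-0.06,-0.03],"spin": 0.045},
    {"hand": 87,"dp": [-0.4,-0.13,-0.05],"spin": 0.09},
    {"hand": 87,"dp": [-0.6,-0.2,-0.08],"spin": 0.135},
    {"hand": 87,"dp": [-0.75,-0.25,-0.1],"spin": 0.18},
    {"hand": 87,"dp": [-0.856,-0.291,-0.112],"spin": 0.225},
    {"hand": 87,"dp": [-0.9,-0.4,-0.112],"spin": 0.27},
    {"hand": 87,"dp": [-0.95,-0.5,-0.112],"spin": 0.315},
    {"hand": 87,"dp": [-1,-0.6,-0.112],"spin": 0.3475},
    {"hand": 87,"dp": [-1,-0.7,-0.112],"spin": 0.3475},
    {"hand": 87,"dp": [-1,-0.7,-0.112],"spin": 0.3475},
  ],
)

```text
time: 1.1
ee_pos: [0.3663, 0.3592, 0.2507]
eef_rot: [0.636, 0.772, -0.0, -0.0]
ft_force: [0.4, -0.5, 0.0]
width: 0.0868
grip_force: 0.0
```

Run:
```python
from h import *
s=read_state();p,q=np.array(s["ee_pos"]),s["eef_rot"]; print(s["time"],p,np.round(s["joint_positions"],2))
for w in((.43,.12,.23),(.46,-.12,.23),(.446,-.339,.15),(.4455,-.3385,.014)): print(w,go(p,q,w,11.2))
```

```text
1.1 [0.36632914 0.35917295 0.25069187] [-1.07  0.06  0.21  1.72 -0.01  1.36 -0.66]
(0.43, 0.12, 0.23) (array([-0.9877,  0.0674,  0.083 ]), np.float64(-0.0011), np.float64(11.01))
(0.46, -0.12, 0.23) (array([-1.9529e+00,  1.9000e-03,  8.3300e-02]), np.float64(-0.0011), np.float64(11.01))
(0.446, -0.339, 0.15) (array([-2.8021, -0.2202,  0.4036]), np.float64(-0.0011), np.float64(11.01))
(0.4455, -0.3385, 0.014) (array([-2.7996, -0.2216,  0.9476]), np.float64(-0.0011), np.float64(11.01))
```

Request:
carry_out(
  deltas=[
    {"hand": 87,"dp": [-0.2,0.02,0.02],"spin": 0},
    {"hand": 87,"dp": [-0.4,0.03,0.04],"spin": 0},
    {"hand": 87,"dp": [-0.6,0.05,0.05],"spin": 0},
    {"hand": 87,"dp": [-0.8,0.06,0.07],"spin": 0},
    {"hand": 87,"dp": [-1,0.07,0.08],"spin": 0},
    {"hand": 87,"dp": [-1,0.07,0.08],"spin": 0},
  ],
)

```text
time: 1.7
ee_pos: [0.4331, 0.1144, 0.2305]
eef_rot: [0.638, 0.77, -0.0, 0.0]
ft_force: [-0.3, 1.3, 0.3]
width: 0.087
grip_force: 0.0
```

Request:
carry_out(
  deltas=[
    {"hand": 87,"dp": [-0.2,-0.02,0.02],"spin": 0},
    {"hand": 87,"dp": [-0.4,-0.03,0.04],"spin": 0},
    {"hand": 87,"dp": [-0.6,-0.05,0.05],"spin": 0},
    {"hand": 87,"dp": [-0.8,-0.07,0.07],"spin": 0},
    {"hand": 87,"dp": [-1,-0.08,0.08],"spin": 0},
    {"hand": 87,"dp": [-1,-0.08,0.08],"spin": 0},
    {"hand": 87,"dp": [-1,-0.08,0.08],"spin": 0},
  ],
)

```text
time: 2.4
ee_pos: [0.4608, -0.1294, 0.2104]
eef_rot: [0.635, 0.772, -0.0, 0.0]
ft_force: [0.9, 1.4, -0.2]
width: 0.0869
grip_force: 0.0
```

Run:
```python
from h import *
s=read_state();p,q=np.array(s["ee_pos"]),s["eef_rot"]; print(s["time"],p,np.round(s["joint_positions"],2))
for w in((.4455,-.3388,.09),(.4455,-.3388,.014)): print(w,go(p,q,w,11.2))
```

```text
2.4 [ 0.46083832 -0.12942326  0.21041095] [-0.6  -0.02  0.78  1.88  0.02  1.27  0.37]
(0.4455, -0.3388, 0.09) (array([-0.8098, -0.2211,  0.4822]), np.float64(-0.0006), np.float64(11.09))
(0.4455, -0.3388, 0.014) (array([-0.8097, -0.2209,  0.7862]), np.float64(-0.0006), np.float64(11.09))
```

Request:
carry_out(
  deltas=[
    {"hand": 87,"dp": [-0.2,-0.06,0.1],"spin": 0},
    {"hand": 87,"dp": [-0.4,-0.11,0.2],"spin": 0},
    {"hand": 87,"dp": [-0.6,-0.17,0.35],"spin": 0},
    {"hand": 87,"dp": [-0.81,-0.221,0.48],"spin": 0},
    {"hand": 87,"dp": [-0.81,-0.221,0.48],"spin": 0},
    {"hand": 87,"dp": [-0.81,-0.221,0.48],"spin": 0},
    {"hand": 87,"dp": [-0.81,-0.221,0.6],"spin": 0},
    {"hand": 87,"dp": [-0.81,-0.221,0.7],"spin": 0},
    {"hand": 87,"dp": [-0.81,-0.221,0.786],"spin": 0},
    {"hand": 87,"dp": [-0.81,-0.221,0.786],"spin": 0},
    {"hand": 87,"dp": [-0.81,-0.221,0.786],"spin": 0},
  ],
)

```text
time: 3.5
ee_pos: [0.4467, -0.3369, 0.0144]
eef_rot: [0.634, 0.773, 0.0, -0.0]
ft_force: [-0.9, -0.1, 0.2]
width: 0.0868
grip_force: 0.0
```

Run:
```python
from h import *
a=cv2.resize(camera("top")[200:275,330:420],None,fx=6,fy=6,interpolation=cv2.INTER_CUBIC)
b=cv2.resize(camera("scene")[130:205,140:180+50],None,fx=6,fy=6,interpolation=cv2.INTER_CUBIC)
cv2.imwrite("pics/g1.png",cv2.resize(np.hstack([a,b]),(800,333))[:,:,::-1])
```

```text
(no output)
```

View pics/g1.png

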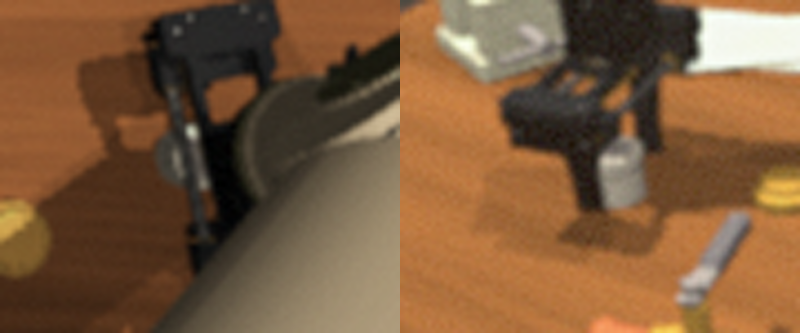

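The tin stands between the open fingers, seen at about (620,170) in the right half of the crop. I'll close on it.

Request:
carry_out(
  deltas=[
    {"hand": 30,"dp": [0,0,0],"spin": 0},
    {"hand": 30,"dp": [0,0,0],"spin": 0},
    {"hand": 30,"dp": [0,0,0],"spin": 0},
    {"hand": 30,"dp": [0,0,0],"spin": 0},
    {"hand": 30,"dp": [0,0,0],"spin": 0},
    {"hand": 30,"dp": [0,0,0],"spin": 0},
    {"hand": 30,"dp": [0,0,0],"spin": 0},
    {"hand": 30,"dp": [0,0,0],"spin": 0},
    {"hand": 30,"dp": [0,0,0],"spin": 0},
    {"hand": 30,"dp": [0,0,0],"spin": 0},
  ],
  force=20,
)

```text
time: 4.6
ee_pos: [0.4457, -0.3383, 0.014]
eef_rot: [0.635, 0.773, 0.0, -0.0]
ft_force: [0.5, 0.0, -0.3]
width: 0.0444
grip_force: 20.0
```

Request:
carry_out(
  deltas=[
    {"hand": 30,"dp": [0,0,-0.1],"spin": 0},
    {"hand": 30,"dp": [0,0,-0.25],"spin": 0},
    {"hand": 30,"dp": [0,0,-0.4],"spin": 0},
    {"hand": 30,"dp": [0,0,-0.55],"spin": 0},
    {"hand": 30,"dp": [0,0,-0.65],"spin": 0},
    {"hand": 30,"dp": [0.1,0.06,-0.65],"spin": 0},
    {"hand": 30,"dp": [0.2,0.12,-0.65],"spin": 0},
    {"hand": 30,"dp": [0.32,0.2,-0.65],"spin": 0},
    {"hand": 30,"dp": [0.44,0.28,-0.65],"spin": 0},
    {"hand": 30,"dp": [0.56,0.36,-0.65],"spin": 0},
    {"hand": 30,"dp": [0.68,0.44,-0.65],"spin": 0},
    {"hand": 30,"dp": [0.8,0.5,-0.65],"spin": 0},
    {"hand": 30,"dp": [0.8,0.5,-0.65],"spin": 0},
    {"hand": 30,"dp": [0.8,0.5,-0.65],"spin": 0},
  ],
)

```text
time: 6.0
ee_pos: [0.5294, -0.1174, 0.1763]
eef_rot: [0.634, 0.773, -0.0, -0.0]
ft_force: [-1.0, -0.1, -1.0]
width: 0.0443
grip_force: 20.0
```

Run:
```python
from h import *
s=read_state();p,q=np.array(s["ee_pos"]),s["eef_rot"]; print(s["time"],p,s["width"],np.round(s["joint_positions"],2))
for w in((*G,.17),(*G,.0735)): print(w,go(p,q,w,11.2))
```

```text
6.0 [ 0.52936477 -0.11741141  0.17629779] 0.04432690428145839 [-0.63  0.23  0.88  1.78 -0.19  1.22  0.5 ]
(np.float64(0.5967), np.float64(0.0836), 0.17) (array([0.7358, 0.4214, 0.0249]), np.float64(0.0004), np.float64(11.28))
(np.float64(0.5967), np.float64(0.0836), 0.0735) (array([0.7358, 0.4216, 0.4109]), np.float64(0.0004), np.float64(11.28))
```

Request:
carry_out(
  deltas=[
    {"hand": 30,"dp": [0.1,0.06,0],"spin": 0},
    {"hand": 30,"dp": [0.22,0.12,0],"spin": 0},
    {"hand": 30,"dp": [0.35,0.2,0],"spin": 0},
    {"hand": 30,"dp": [0.48,0.28,0],"spin": 0},
    {"hand": 30,"dp": [0.6,0.35,0],"spin": 0},
    {"hand": 30,"dp": [0.7,0.4,0],"spin": 0},
    {"hand": 30,"dp": [0.736,0.421,0],"spin": 0},
    {"hand": 30,"dp": [0.736,0.421,0.1],"spin": 0},
    {"hand": 30,"dp": [0.736,0.421,0.2],"spin": 0},
    {"hand": 30,"dp": [0.736,0.421,0.25],"spin": 0},
    {"hand": 30,"dp": [0.736,0.421,0.25],"spin": 0},
    {"hand": 30,"dp": [0.736,0.421,0.25],"spin": 0},
  ],
)

```text
time: 7.2
ee_pos: [0.5975, 0.082, 0.1149]
eef_rot: [0.635, 0.772, 0.0, 0.0]
ft_force: [0.5, 0.7, -1.1]
width: 0.0439
grip_force: 20.0
```

Run:
```python
from h import *
s=read_state();p,q=np.array(s["ee_pos"]),s["eef_rot"]; print(s["time"],p,go(p,q,(*G,.0735),11.16))
b=cv2.resize(camera("scene")[150:260,200:340],None,fx=5,fy=5,interpolation=cv2.INTER_CUBIC)
for z,c in((p[2]-.014,(255,0,0)),(.06,(0,255,0))):
    u=(proj("scene",[*(p[:2] if z>.061 else G),z])-[200,150])*5; cv2.circle(b,tuple(u.astype(int).tolist()),4,c,-1); print(u)
cv2.imwrite("pics/p1.png",b[:,:,::-1])
```

```text
7.2 [0.59746317 0.08198979 0.11492172] (array([ 0.0069, -0.0019,  0.1657]), np.float64(-0.0003), np.float64(11.11))
[355.6738971 281.1181645]
[359.29388279 341.23686664]
```

View pics/p1.png

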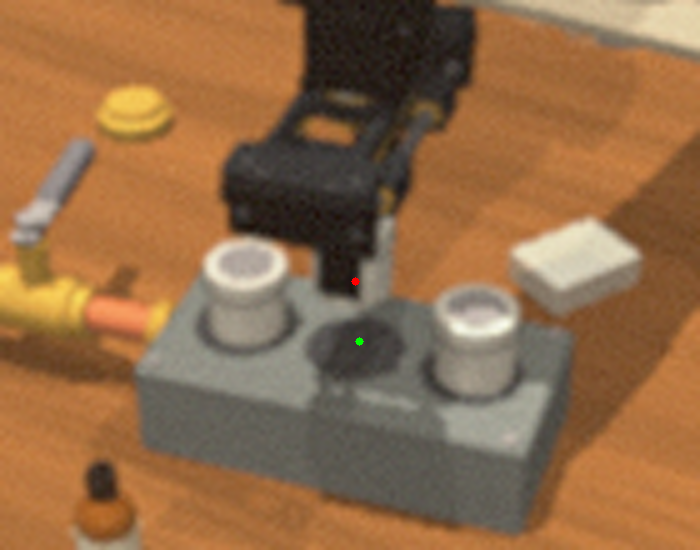

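The held tin spans x from 315 to 395 in the crop, centre about 355, straight above the patch at (357,348). Both row tins are clear of the fingers. I'll lower it and let go.

Request:
carry_out(
  deltas=[
    {"hand": 30,"dp": [0.006,0.002,0.05],"spin": 0},
    {"hand": 30,"dp": [0.006,0.002,0.1],"spin": 0},
    {"hand": 30,"dp": [0.006,0.002,0.14],"spin": 0},
    {"hand": 30,"dp": [0.006,0.002,0.164],"spin": 0},
    {"hand": 30,"dp": [0.006,0.002,0.164],"spin": 0},
    {"hand": 30,"dp": [0.006,0.002,0.164],"spin": 0},
    {"hand": 60,"dp": [0.006,0.002,0.164],"spin": 0},
    {"hand": 75,"dp": [0.006,0.002,0.164],"spin": 0},
    {"hand": 80,"dp": [0.006,0.002,0.164],"spin": 0},
    {"hand": 80,"dp": [0.006,0.002,0.164],"spin": 0},
    {"hand": 80,"dp": [0.006,0.002,0.164],"spin": 0},
    {"hand": 80,"dp": [0.006,0.002,0.164],"spin": 0},
    {"hand": 80,"dp": [0.006,0.002,0.164],"spin": 0},
  ],
)

```text
time: 8.55
ee_pos: [0.5972, 0.0847, 0.073]
eef_rot: [0.635, 0.773, 0.0, -0.0]
ft_force: [0.1, 0.3, -0.3]
width: 0.0794
grip_force: 0.0
```

Request:
carry_out(
  deltas=[
    {"hand": 80,"dp": [0,0,-0.1],"spin": 0},
    {"hand": 80,"dp": [0,0,-0.2],"spin": 0},
    {"hand": 80,"dp": [0,0,-0.35],"spin": 0},
    {"hand": 80,"dp": [0,0,-0.45],"spin": 0},
    {"hand": 40,"dp": [-0.15,-0.1,-0.5],"spin": 0.045},
    {"hand": 40,"dp": [-0.3,-0.2,-0.5],"spin": 0.09},
    {"hand": 40,"dp": [-0.45,-0.26,-0.5],"spin": 0.135},
    {"hand": 40,"dp": [-0.6,-0.26,-0.5],"spin": 0.18},
    {"hand": 40,"dp": [-0.75,-0.26,-0.5],"spin": 0.225},
    {"hand": 40,"dp": [-0.8,-0.26,-0.5],"spin": 0.27},
    {"hand": 40,"dp": [-0.8,-0.26,-0.5],"spin": 0.315},
    {"hand": 40,"dp": [-0.8,-0.26,-0.5],"spin": 0.36},
    {"hand": 40,"dp": [-0.8,-0.26,-0.5],"spin": 0.405},
    {"hand": 40,"dp": [-0.8,-0.26,-0.5],"spin": 0.45},
    {"hand": 40,"dp": [-0.8,-0.26,-0.5],"spin": 0.475},
    {"hand": 40,"dp": [-0.8,-0.26,-0.5],"spin": 0.475},
  ],
)

```text
time: 10.15
ee_pos: [0.5723, -0.1241, 0.1979]
eef_rot: [0.991, 0.136, -0.0, 0.0]
ft_force: [-0.3, -0.4, -0.9]
width: 0.0398
grip_force: 0.0
```

Run:
```python
from h import *
s=read_state();p,q=np.array(s["ee_pos"]),s["eef_rot"]; print(s["time"],p,s["width"],np.round(s["joint_positions"],2))
a=np.radians(16.2); L=V-.065*np.array([np.cos(a),np.sin(a)])
print(L,go(p,q,(*L,.17),-73.8),go(p,q,(*L,.076),-73.8))
a=cv2.resize(camera("top")[145:215,190:340],None,fx=5,fy=5,interpolation=cv2.INTER_CUBIC)
b=cv2.resize(camera("scene")[155:205+45,180:330],None,fx=5,fy=5,interpolation=cv2.INTER_CUBIC)
cv2.imwrite("pics/q1.png",np.vstack([a[:250],b[:350]])[:600,:,::-1])
```

```text
10.15 [ 0.57226627 -0.1240825   0.19791522] 0.03983074086209366 [-0.74  0.45  1.15  1.65 -0.42  1.32 -0.82]
[ 0.57203747 -0.12584423] (array([-0.0027,  0.0065,  0.1117]), np.float64(-0.0032), np.float64(-74.37)) (array([-0.0026,  0.0064,  0.4877]), np.float64(-0.0032), np.float64(-74.37))
```

View pics/q1.png

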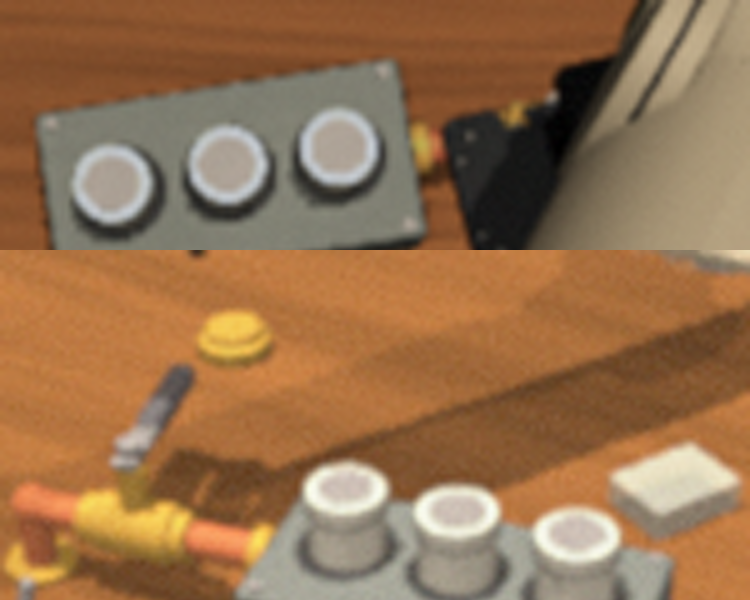

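The tin stands at (228,166) in the upper crop. The row tins are at (113,184) and (339,148), so it is in line and midway. The lever is still closed, with its sleeve at about (165,400) in the lower crop.

Request:
carry_out(
  deltas=[
    {"hand": 40,"dp": [0,0.006,0.1],"spin": 0},
    {"hand": 40,"dp": [0,0.006,0.2],"spin": 0},
    {"hand": 40,"dp": [0,0.006,0.3],"spin": 0},
    {"hand": 40,"dp": [0,0.006,0.4],"spin": 0},
    {"hand": 40,"dp": [0,0.006,0.475],"spin": 0},
    {"hand": 40,"dp": [0,0.006,0.475],"spin": 0},
    {"hand": 40,"dp": [0,0.006,0.475],"spin": 0},
    {"hand": 10,"dp": [0,0.006,0.475],"spin": 0},
    {"hand": 10,"dp": [0,0.006,0.475],"spin": 0},
    {"hand": 10,"dp": [0,0.006,0.475],"spin": 0},
    {"hand": 10,"dp": [0,0.006,0.475],"spin": 0},
    {"hand": 10,"dp": [0,0.006,0.475],"spin": 0},
    {"hand": 10,"dp": [0,0.006,0.475],"spin": 0},
  ],
  force=8,
)

```text
time: 11.55
ee_pos: [0.573, -0.1262, 0.0797]
eef_rot: [0.991, 0.136, 0.0, 0.0]
ft_force: [-0.9, -1.8, 4.8]
width: 0.0159
grip_force: 8.0
```

Run:
```python
from h import *
s=read_state();p,q=np.array(s["ee_pos"]),s["eef_rot"]; print(s["time"],p,s["width"],s["grip_force"],s["ft_force"],s["torque"])
d=p[:2]-V; print("radius",np.hypot(*d),"angle",np.degrees(np.arctan2(d[1],d[0]))%360-180-11.16)
a0=go(p,q,p)[2]; print("yaw",a0)
phi0=np.arctan2(d[1],d[0]); r=np.hypot(*d)
end=np.radians(270+11.16+1.5)
n=14
for k in range(1,n+1):
    f=phi0%(2*np.pi); f=f+(end-f)*k/n
    w=V+r*np.array([np.cos(f),np.sin(f)]); g=go(p,q,(*w,p[2]),a0+np.degrees((end-phi0%(2*np.pi))*k/n)); print(g[0].round(3),g[1])
```

```text
11.55 [ 0.57295015 -0.12615243  0.07974455] 0.01592682602111329 8.000187962315977 [-0.94969341 -1.8377964   4.82106554] [-0.56701669  0.17881151 -0.09757762]
radius 0.06421190481549727 angle 5.531295339477932
yaw -74.34
[0.002 0.027 0.   ] -0.0341
[0.007 0.054 0.   ] -0.0682
[0.015 0.081 0.   ] -0.1023
[0.025 0.106 0.   ] -0.1364
[0.038 0.13  0.   ] -0.1705
[0.054 0.153 0.   ] -0.2047
[0.072 0.174 0.   ] -0.2388
[0.092 0.193 0.   ] -0.2729
[0.114 0.209 0.   ] -0.307
[0.138 0.223 0.   ] -0.3411
[0.163 0.234 0.   ] -0.3752
[0.189 0.243 0.   ] -0.4093
[0.216 0.249 0.   ] -0.4435
[0.243 0.252 0.   ] -0.4776
```

The sleeve is gripped: the opening reads 15.9 mm against a 16 mm sleeve. I'll swing it along the arc.

Request:
carry_out(
  deltas=[
    {"hand": 10,"dp": [0.002,0.027,0],"spin": -0.034},
    {"hand": 10,"dp": [0.007,0.054,0],"spin": -0.068},
    {"hand": 10,"dp": [0.015,0.081,0],"spin": -0.102},
    {"hand": 10,"dp": [0.025,0.106,0],"spin": -0.136},
    {"hand": 10,"dp": [0.038,0.13,0],"spin": -0.17},
    {"hand": 10,"dp": [0.054,0.153,0],"spin": -0.205},
    {"hand": 10,"dp": [0.072,0.174,0],"spin": -0.239},
    {"hand": 10,"dp": [0.092,0.193,0],"spin": -0.273},
  ],
)

```text
time: 12.35
ee_pos: [0.6069, -0.1679, 0.0795]
eef_rot: [0.844, 0.537, -0.001, 0.0]
ft_force: [-4.6, -4.4, 4.4]
width: 0.0162
grip_force: 8.0
```

Run:
```python
from h import *
s=read_state();p,q=np.array(s["ee_pos"]),s["eef_rot"]; print(s["time"],p,s["width"],s["grip_force"],s["ft_force"],s["torque"])
d=p[:2]-V; print("radius",np.hypot(*d),"angle",np.degrees(np.arctan2(d[1],d[0]))%360-180-11.16)
a0=go(p,q,p)[2]; print("yaw",a0, "lever by yaw",a0+90-11.16)
phi0=np.arctan2(d[1],d[0])%(2*np.pi); r=np.hypot(*d)
end=np.radians(270+11.16+2)
n=6
for k in range(1,n+1):
    f=phi0+(end-phi0)*k/n
    w=V+r*np.array([np.cos(f),np.sin(f)]); g=go(p,q,(*w,p[2]),a0+np.degrees((end-phi0)*k/n)); print(g[0].round(3),g[1])
```

```text
12.35 [ 0.60691974 -0.16792331  0.07948759] 0.016248690051048426 7.9988206923007965 [-4.57269708 -4.42562547  4.36141216] [-1.1766002   1.03152068 -0.0718565 ]
radius 0.06621134748598059 angle 54.26445493834328
yaw -25.03 lever by yaw 53.81
[ 0.002  0.029 -0.   ] -0.0349
[ 0.007  0.058 -0.   ] -0.0699
[ 0.015  0.086 -0.   ] -0.1048
[ 0.026  0.112 -0.   ] -0.1397
[ 0.04   0.138 -0.   ] -0.1747
[ 0.057  0.162 -0.   ] -0.2096
```

Request:
carry_out(
  deltas=[
    {"hand": 10,"dp": [0.002,0.029,0],"spin": -0.035},
    {"hand": 10,"dp": [0.007,0.058,0],"spin": -0.07},
    {"hand": 10,"dp": [0.015,0.086,0],"spin": -0.105},
    {"hand": 10,"dp": [0.026,0.112,0],"spin": -0.14},
    {"hand": 10,"dp": [0.04,0.138,0],"spin": -0.175},
    {"hand": 10,"dp": [0.057,0.162,0],"spin": -0.21},
    {"hand": 10,"dp": [0.057,0.162,0],"spin": -0.21},
    {"hand": 10,"dp": [0.057,0.162,0],"spin": -0.21},
  ],
)

```text
time: 13.15
ee_pos: [0.6485, -0.1732, 0.0793]
eef_rot: [0.626, 0.78, -0.002, -0.001]
ft_force: [-8.2, -7.4, 6.0]
width: 0.0162
grip_force: 8.0
```

Run:
```python
from h import *
s=read_state();p,q=np.array(s["ee_pos"]),s["eef_rot"]; print(s["time"],p,s["width"],s["grip_force"],s["ft_force"],s["torque"])
d=p[:2]-V; print("radius",np.hypot(*d),"angle",np.degrees(np.arctan2(d[1],d[0]))%360-180-11.16)
a0=go(p,q,p)[2]; print("yaw",a0, "lever by yaw",a0+90-11.16)
```

```text
13.15 [ 0.64847881 -0.1732146   0.07926318] 0.016186458646329192 8.000552880694158 [-8.23779222 -7.35224928  6.04119806] [-1.53540101  1.82209683 -0.01282295]
radius 0.06698881993580566 angle 90.92263549157693
yaw 12.48 lever by yaw 91.32000000000001
```

Request:
carry_out(
  deltas=[
    {"hand": 10,"dp": [0.006,0.01,0],"spin": -0.006},
    {"hand": 10,"dp": [0.012,0.02,0],"spin": -0.012},
    {"hand": 10,"dp": [0.012,0.02,0],"spin": -0.012},
    {"hand": 10,"dp": [0.012,0.02,0],"spin": -0.012},
  ],
)

```text
time: 13.55
ee_pos: [0.6509, -0.1718, 0.079]
eef_rot: [0.612, 0.791, -0.004, -0.001]
ft_force: [-13.1, -12.1, 7.4]
width: 0.0216
grip_force: 8.0
```

The opening grew while the force rose, so the lever is against its stop. I'll release and rise.

Request:
carry_out(
  deltas=[
    {"hand": 45,"dp": [0,0,0],"spin": 0},
    {"hand": 45,"dp": [0,0,0],"spin": 0},
    {"hand": 45,"dp": [0,0,0],"spin": 0},
    {"hand": 45,"dp": [0,0,0],"spin": 0},
    {"hand": 45,"dp": [0,0,0],"spin": 0},
    {"hand": 45,"dp": [0,0,-0.1],"spin": 0},
    {"hand": 45,"dp": [0,0,-0.25],"spin": 0},
    {"hand": 45,"dp": [0,0,-0.4],"spin": 0},
    {"hand": 45,"dp": [0,0,-0.6],"spin": 0},
    {"hand": 45,"dp": [0,-0.2,-0.7],"spin": 0},
    {"hand": 45,"dp": [0,-0.4,-0.7],"spin": 0},
    {"hand": 45,"dp": [0,-0.6,-0.7],"spin": 0},
    {"hand": 45,"dp": [0,-0.8,-0.7],"spin": 0},
    {"hand": 45,"dp": [0,-0.8,-0.7],"spin": 0},
    {"hand": 45,"dp": [0,-0.8,-0.7],"spin": 0},
  ],
)

```text
time: 15.05
ee_pos: [0.4607, -0.2174, 0.255]
eef_rot: [0.611, 0.792, 0.002, 0.0]
ft_force: [0.7, -0.0, -0.2]
width: 0.045
grip_force: 0.0
```

Run:
```python
from h import *
a=cv2.resize(camera("top")[145:215,190:340],None,fx=5,fy=5,interpolation=cv2.INTER_CUBIC)
b=cv2.resize(camera("scene")[180:250,180:330],None,fx=5,fy=5,interpolation=cv2.INTER_CUBIC)
cv2.imwrite("pics/f1.png",np.vstack([a[:250],b])[:600,:,::-1])
for r in (.0,.092): w=V-r*uy; print((proj("top",[*w,.095])-[190,145])*5,(proj("scene",[*w,.095])-[180,180])*5+[0,250])
```

```text
[558.09088733 107.62745826] [132.70966013 326.00384301]
[713.64863776  82.09201327] [ -9.6537932  298.04027754]
```

View pics/f1.png

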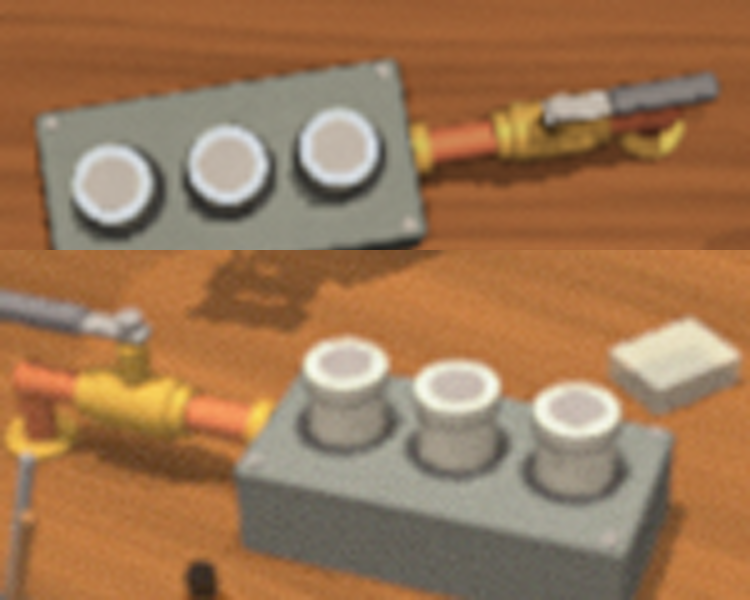

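The lever now runs from (550,110) to its tip at (716,86) in the upper crop. Its slope is -8.8° against the predicted -9.3° for fully open, so it is in line with the pipe. All three tins stand upright in the row.

```bash
python3 -c "
from bench import *
print(close_job())"
```

```text
the job is handed in; nothing more can be done
None
```

The loose tin stands released in the gap, midway between the other two, and the valve lever is against its open stop, in line with the pipe; the job was handed in at about 15 s, and the hand-in call returned no verdict.

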